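Set out the paint caddy

TASK

Get the wooden paint caddy ready for painting: turn the brass tab at its right end fully aside, then lift the plywood cover out by its knob and lay it flat on the table close behind the caddy (a gap of no more than two or three fingers' width), centred on it and parallel to it. On the middles of the three round dark pads inside, stand the green paint pot on the left one, the red paint pot on the right one and the spool of dark thread on the one between them, and at last stack the low pigment pot squarely on top of the red paint pot. Everything ends upright and let go, with the tab still turned aside; leave the spool of pale thread where it is.

Things in the scene. Friction and masses are not known exactly. Their poses are not given: they have to be found in the camera images.
- caddy: Fixed dark wooden tray 108 x 172 x 22 mm, up to 0.25 rad askew. Origin: centre of underside; x to its back (away from robot), y to its left end, z up. Walls 8 mm; inside 92 (x) x 156 (y) mm, floor 4 mm above origin; 8 mm wide, 16 mm high ledges at both short ends carry the cover. On the floor, hidden by the cover at first, three flat 40 mm dark round pads at x 0 and y +48 (left), 0 (middle), -48 mm (right).
- tab (a joint): Brass swing tab, 12 mm wide, 4 mm thick, on top of the tray's right end wall; vertical pin at tray x 0, y -82 mm. 0: points to tray +y, over the cover's edge, holding it in. Grows clockwise from above, away from the robot, to a stop at 1.6; at 1.57 it points to tray +x, along the wall, clear of the cover. Friction 0.008 N m, stays where left. Starts at 0 to 0.3.
- tab_peg (a point): Upright black round peg on the tab, 10 mm diameter, 25 mm from the tab's pin; this point is on the peg's axis, half-way up its free height: the tab's top face is 9.5 mm below it, the peg's top 8.5 mm above it (the point is 36 mm above the table).
- cover_knob (a point): Point half-way up the red knob (18 mm diameter, 22 mm tall) in the middle of the loose plywood cover, 88 x 152 x 4 mm, about 80 g. The cover's top face is 11 mm and its underside 15 mm below this point. x along the 88 mm side, y along the 152 mm side, z up. It starts in the tray on the ledges, underside 16 mm above the table, with 2 mm play all round.
- green_pot_mid (a point): Loose. Point: its centre, half-way up; z axis up when upright. Green paint pot with a white ribbed lid, 32 mm diameter, 38 mm tall.
- red_pot_mid (a point): Loose. Point: its centre, half-way up; z axis up when upright. Red paint pot with a plain black lid, 32 mm diameter, 38 mm tall, flat top.
- dark_spool_mid (a point): Loose. Point: its centre, half-way up; z axis up when upright. Wooden spool of very dark brown thread, a dark round sticker on its top end, 25 mm diameter, 29 mm tall.
- low_pot_mid (a point): Loose. Point: its centre, half-way up; z axis up when upright. Low pigment pot with a wide black lid whose top is mostly teal, 36 mm diameter (lid; 34 mm below it), 21 mm tall.
- pale_spool_mid (a point): Loose. Point: its centre, half-way up; z axis up when upright. Wooden spool of pale cream thread, a cream round sticker on its top end, 25 mm diameter, 29 mm tall. To be left alone.
Mind the look-alikes: they are no part of the job. What is shaped like the part that bears red_pot_mid but orange or purple is not meant.

How it is judged:
On the way, in this order (a step that is already met when the one before it is completed fails the run):
1. the tab is turned aside while the cover still lies in the caddy (value of joint tab above 1.2 rad and x of cover_knob in the frame of caddy between -0.006 and 0.006 m and z of cover_knob in the frame of caddy below 0.036 m), for 0.2 s.
2. the cover lies flat on the table behind the caddy (x of cover_knob in the frame of caddy between 0.098 and 0.175 m and y of cover_knob in the frame of caddy between -0.03 and 0.03 m and height (world z) of cover_knob below 0.019 m and angle between cover_knob's own z axis and vertical below 0.06 rad), for 0.2 s.
At the end, for the whole second after the job is handed in: Tab over 1.2 rad; cover flat on the table, middle 98-175 mm behind the caddy's, within 30 mm sideways and 0.26 rad; green, dark spool, red upright on left, middle, right pads within 14 mm in x and y; low pot on red within 10 mm; pale spool within 20 mm of its start; all released, at rest (all of step 2 and value of joint tab above 1.2 rad and angle between the y axis of cover_knob and the y axis of caddy, either way round below 0.26 rad and x of green_pot_mid in the frame of caddy between -0.014 and 0.014 m and y of green_pot_mid in the frame of caddy between 0.034 and 0.062 m and z of green_pot_mid in the frame of caddy between 0.019 and 0.027 m and angle between each of green_pot_mid, red_pot_mid, dark_spool_mid, low_pot_mid's own z axis and vertical below 0.12 rad and x of red_pot_mid in the frame of caddy between -0.014 and 0.014 m and y of red_pot_mid in the frame of caddy between -0.062 and -0.034 m and z of red_pot_mid in the frame of caddy between 0.019 and 0.027 m and x of dark_spool_mid in the frame of caddy between -0.014 and 0.014 m and y of dark_spool_mid in the frame of caddy between -0.014 and 0.014 m and z of dark_spool_mid in the frame of caddy between 0.0145 and 0.0225 m and horizontal distance between low_pot_mid and red_pot_mid below 0.01 m and z of low_pot_mid in the frame of caddy between 0.0485 and 0.0565 m and distance of pale_spool_mid from where it was at the start of the episode below 0.02 m and linear speed of each of cover, green_pot, red_pot, dark_spool, low_pot below 0.02 m/s); the robot touches nothing.
It fails at once if the pale spool is moved (distance of pale_spool_mid from where it was at the start of the episode above 0.02 m).
It also fails if it takes over 128 s, if anything falls off the work surface, if the arm or the gripper's body presses on something with over 40 N, if the wrist force passes 120 N, or if a joint passes its speed limit or range.

ROBOT

A 6-joint arm with a two-finger parallel gripper is mounted at the origin on a cart in front of the work surface, level with it; the furniture and walls round the work are solid. World frame = base frame: x ahead of the robot, y to its left, z up, the work surface at z = 0. Lengths are in m, angles in rad, forces in N, time in s.
With the tool pointing down it reaches from about 0.35 to 0.775 m from the base axis. Payload 7.3 kg.
Tool frame: the origin (TCP) lies at the very end of the fingers, on their centre line; the grasp point (between the pads) lies r.tcp_to_grasp behind it (r.tcp_to_grasp is the distance from the TCP to the grasp point, in m); y points along the fingers, x is the direction in which the jaws open and shut, and the axes are right-handed (so a half turn about y gives the same grasp; the last joint's range is limited). The gripper opens to 92 mm and grips with 3 to 60 N. Pads are 19 mm wide; open, the fingers measure 130 mm over their backs; the gripper's body (75 mm by 190 mm) begins 47 mm behind the grasp point.
Start: joints at [1.087, 0.342, 1.524, -0, 1.275, -0.146], TCP at [0.174, 0.495, 0.227] pointing down, gripper open.
Joint ranges: [-2.53, 2.53], [-0.77, 2.02], [0.04, 2.7], [-1, 4.14], [0.28, 2.66], [-3.11, 3.11]. Speed limits (rad/s): [2.57, 2.57, 3.14, 3.14, 3.14, 3.14].

INTERFACE

Orientations are given as a rotation vector (axis times angle).
In Python, from station import r gives the robot as it stands. The module is installed in compiled form; this text tells all that it offers. Calls block until the motion is done:
- r.move_ptp(position, orientation): joint-space move of the TCP to a pose.
- r.move_straight(position, attitude=None, v=0.15, contact_N=None): straight line of the TCP; attitude=None keeps the orientation; v is the mean speed in m/s. With contact_N (N) it stops when the force on the tool has changed by that much, and returns True; else False.
- r.set_joints(angles): joint-space move.
- r.gripper_to(opening, squeeze=None): finger opening in m; squeeze is the grip in N (None keeps the last); returns when the fingers have stopped.
- r.sleep(seconds).
- r.solve_ik(position, orientation): joint angles nearest the present ones, or None.
- r.snapshot(name): name is "scene" or "side" or "wrist"; returns a dict with "pixels" (384x512x3 uint8, blue, green, red), "range_z" (384x512 float32, m along the optical axis (not along the pixel's ray), 0 where there is no reading), "fx", "fy", "cx", "cy" (pixels), "view" (4x4, takes a point from world to camera coordinates). Camera axes: x right, y up, looking along -z (the intrinsics and any distortion apply to the point x, -y, -z); pixel columns grow to the right and rows downward; lengths in m; the calibration is good to about 2 mm. A picture is of the moment at which its call begins.
A pose or a line that the arm cannot do raises r.IKError and nothing moves.
- r.job_done(): hands the job in, once; it reports no verdict.
Trained networks look in the newest picture that a camera, given by its name, has taken for a name from the list of things; names that differ only in an ending like _2 or _b are one class to them, and where a whole thing is asked for, a point or a joint stands for the part that bears it (a point fixed in the world has none). Each returns a list of dicts, best first, with "confidence" (0 to 1); they miss things now and then, are a little off and sometimes report something else, mostly with a low value. They report only what shows in the picture. A call takes as long as a camera call. They do not tell look-alikes from the thing itself.
- r.search_frame(name, camera): "bbox" ([left, top, right, bottom] in pixels, round what is visible of it).
- r.spot_point(name, camera): "pixel" ([column, row] in pixels: a listed point, or the origin of a listed thing).
Readings, each from a call of its own:
- r.get_t(): time.
- r.get_joints(): joint angles.
- r.get_joint_vel(): joint speeds.
- r.get_tau(): joint torques, N m.
- r.get_position(): TCP position.
- r.get_ee_rot(): TCP orientation.
- r.get_force(): force on the tool from outside, world axes, zero at the start.
- r.get_wrist_torque(): the same for the moment, N m.
- r.get_grip_width(): finger opening in m.
Only numpy, scipy, OpenCV 4.12 (cv2) and the standard library are available. Lean on these libraries where they do the work, as an engineer would, in place of code of your own. Each camera call takes 0.05 s, during which the arm holds its last target.

## Working session

There is one attempt and no reset: what is moved stays moved. The work goes in short steps, each a Python script; the robot and the scene stay as the last script left them, time stands still between calls to the robot, and variables do not carry over. Pictures are saved under pics/ and viewed, and the job is handed in when it is done.

```bash
mkdir -p pics; ls; python3 - <<'E'
from station import r
import cv2,numpy as np
print(r.get_t(), r.get_position(), r.get_ee_rot(), r.tcp_to_grasp, r.get_grip_width())
for c in ["scene","side","wrist"]:
    s=r.snapshot(c); cv2.imwrite(f"pics/{c}0.png",s["pixels"]); print(c,s["fx"],s["fy"],s["cx"],s["cy"],np.round(s["view"],3).tolist(),[k for k in s])
    for n in ["caddy","tab_peg","cover_knob","green_pot_mid","red_pot_mid","dark_spool_mid","low_pot_mid","pale_spool_mid"]:
        print(c,n,[(np.round(d["pixel"],0).tolist(),round(d["confidence"],2)) for d in r.spot_point(n,c)][:4])
print(r.get_t())
E
```

```text
pics
0.0 [0.17379752 0.49496258 0.2260469 ] [-1.35101614 -0.95577942  0.95804205] 0.0188 0.09189339710707024
scene 452.8371112005244 452.8371112005244 259.67949551827354 193.95221665796336 [[0.823, -0.568, -0.019, -0.376], [0.379, 0.523, 0.763, -0.154], [-0.424, -0.636, 0.646, -1.184], [0.0, 0.0, 0.0, 1.0]] ['pixels', 'range_z', 'fx', 'fy', 'cx', 'cy', 'view']
scene caddy [([311.0, 235.0], 0.43)]
scene tab_peg [([264.0, 179.0], 0.41)]
scene cover_knob [([250.0, 173.0], 0.64), ([282.0, 211.0], 0.18)]
scene green_pot_mid [([311.0, 232.0], 0.75)]
scene red_pot_mid [([272.0, 248.0], 0.78), ([376.0, 279.0], 0.73), ([208.0, 160.0], 0.55), ([253.0, 230.0], 0.49)]
scene dark_spool_mid [([340.0, 263.0], 0.49)]
scene low_pot_mid [([221.0, 138.0], 0.47)]
scene pale_spool_mid [([284.0, 209.0], 0.65)]
side 449.09203941621365 449.09203941621365 252.10674289892015 197.47388424545622 [[-0.984, -0.175, 0.021, 0.399], [0.088, -0.384, 0.919, -0.126], [-0.153, 0.906, 0.394, -1.141], [0.0, 0.0, 0.0, 1.0]] ['pixels', 'range_z', 'fx', 'fy', 'cx', 'cy', 'view']
side caddy [([220.0, 241.0], 0.61)]
side tab_peg []
side cover_knob [([223.0, 231.0], 0.88), ([222.0, 240.0], 0.23)]
side green_pot_mid [([254.0, 187.0], 0.58)]
side red_pot_mid [([239.0, 260.0], 0.74), ([289.0, 199.0], 0.69), ([259.0, 167.0], 0.68), ([288.0, 207.0], 0.67)]
side dark_spool_mid [([256.0, 178.0], 0.63)]
side low_pot_mid []
side pale_spool_mid [([246.0, 206.0], 0.54), ([227.0, 229.0], 0.51)]
wrist 322.64418583874476 322.64418583874476 258.42192836028136 190.56229541870064 [[0.332, 0.943, -0.001, -0.524], [-0.902, 0.317, -0.292, 0.036], [-0.275, 0.098, 0.956, -0.393], [0.0, 0.0, 0.0, 1.0]] ['pixels', 'range_z', 'fx', 'fy', 'cx', 'cy', 'view']
wrist caddy []
wrist tab_peg []
wrist cover_knob []
wrist green_pot_mid []
wrist red_pot_mid []
wrist dark_spool_mid []
wrist low_pot_mid []
wrist pale_spool_mid []
1.35
```

View pics/scene0.png

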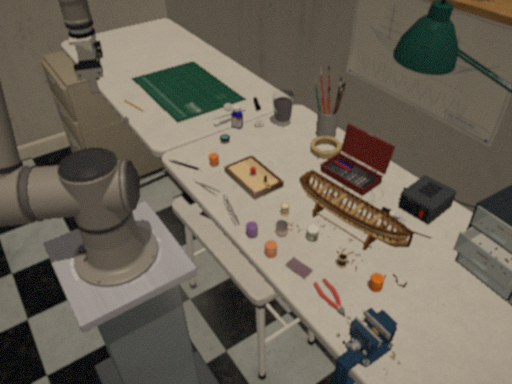

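View pics/side0.png

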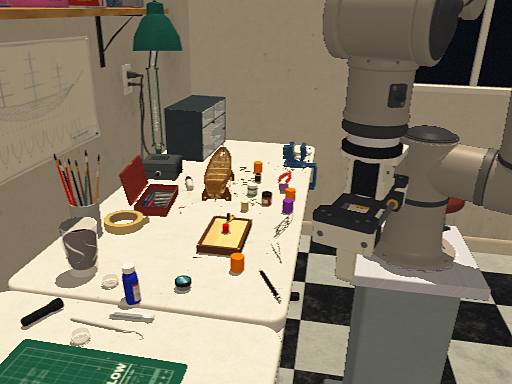

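View pics/wrist0.png

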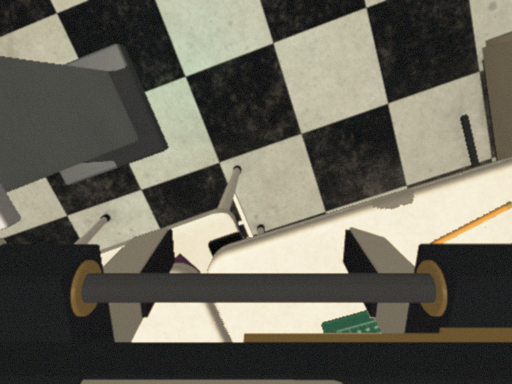

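```bash
cat > h.py <<'E'
from station import r
import cv2,numpy as np
from scipy.spatial.transform import Rotation as R
def p2w(s,px,z=None):
    u,v=px; V=s["view"]; Rm,t=V[:3,:3],V[:3,3]
    ray=np.array([(u-s["cx"])/s["fx"],-(v-s["cy"])/s["fy"],-1.0])
    if z is None:
        d=s["range_z"][int(round(v)),int(round(u))]; return Rm.T@(ray*d-t)
    o=-Rm.T@t; d=Rm.T@ray; return o+d*(z-o[2])/d[2]
def w2p(s,p):
    c=s["view"][:3,:3]@np.asarray(p)+s["view"][:3,3]
    return np.array([s["cx"]+s["fx"]*c[0]/-c[2], s["cy"]-s["fy"]*c[1]/-c[2]])
def cloud(s):
    vv,uu=np.mgrid[:384,:512]; d=s["range_z"]
    c=np.stack([(uu-s["cx"])/s["fx"]*d,-(vv-s["cy"])/s["fy"]*d,-d],-1)
    return (c-s["view"][:3,3])@s["view"][:3,:3]
def ori(a):
    """tool down (y=-z), jaw x axis at world angle a"""
    x=np.array([np.cos(a),np.sin(a),0]); y=np.array([0,0,-1.]); z=np.cross(x,y)
    return R.from_matrix(np.stack([x,y,z],1)).as_rotvec()
E
python3 - <<'E'
from h import *
print(R.from_rotvec(r.get_ee_rot()).as_matrix().round(2))
for c,b in [("scene",(190,120,400,300)),("side",(150,140,310,300))]:
    s=r.snapshot(c); 
    x0,y0,x1,y1=b
    cv2.imwrite(f"pics/{c}1.png",cv2.resize(s["pixels"][y0:y1,x0:x1],None,fx=3.7,fy=3.3 if c=="scene" else 3.7,interpolation=cv2.INTER_CUBIC))
    for n in ["caddy","tab_peg","cover_knob","green_pot_mid","red_pot_mid","dark_spool_mid","low_pot_mid","pale_spool_mid"]:
        z={"cover_knob":.031,"tab_peg":.036,"caddy":0,"low_pot_mid":.0105}.get(n,.019 if 'pot' in n else .0145)
        for d in r.spot_point(n,c)[:5]: print(c,n,np.round(d["pixel"]),round(d["confidence"],2),p2w(s,d["pixel"],z).round(3),s["pixels"][int(d["pixel"][1]),int(d["pixel"][0])])
E
```

```text
[[ 0.33  0.   -0.94]
 [ 0.94  0.    0.33]
 [ 0.   -1.    0.  ]]
scene caddy [252. 182.] 0.97 [0.454 0.04  0.   ] [114 158 189]
scene tab_peg [266. 179.] 0.39 [ 0.47  -0.013  0.036] [37 48 60]
scene cover_knob [248. 170.] 0.87 [0.456 0.06  0.031] [111 155 186]
scene green_pot_mid [314. 231.] 0.72 [ 0.457 -0.252  0.019] [161 178 189]
scene green_pot_mid [253. 180.] 0.63 [0.45  0.025 0.019] [114 158 188]
scene red_pot_mid [250. 230.] 0.76 [ 0.322 -0.152  0.019] [ 95  75 102]
scene red_pot_mid [281. 226.] 0.71 [ 0.399 -0.187  0.019] [75 86 98]
scene red_pot_mid [212. 160.] 0.71 [0.398 0.186 0.019] [ 42  81 146]
scene red_pot_mid [376. 281.] 0.47 [ 0.47  -0.467  0.019] [ 32 104 188]
scene red_pot_mid [270. 245.] 0.45 [ 0.334 -0.227  0.019] [ 75 118 186]
scene dark_spool_mid [340. 261.] 0.57 [ 0.446 -0.369  0.014] [43 59 72]
scene low_pot_mid [220. 140.] 0.38 [0.486 0.281 0.01 ] [101 115 128]
scene pale_spool_mid [284. 208.] 0.57 [ 0.452 -0.128  0.014] [124 157 175]
side caddy [221. 236.] 0.67 [0.481 0.042 0.   ] [141 234 255]
side tab_peg [229. 220.] 0.62 [0.465 0.016 0.036] [31 63 89]
side cover_knob [227. 229.] 0.78 [0.46  0.059 0.031] [  0   0 141]
side green_pot_mid [268. 196.] 0.67 [ 0.392 -0.201  0.019] [12  8  4]
side green_pot_mid [254. 189.] 0.65 [ 0.445 -0.249  0.019] [20 67 49]
side red_pot_mid [182. 283.] 0.7 [0.501 0.298 0.019] [144 139  59]
side red_pot_mid [266. 196.] 0.63 [ 0.398 -0.203  0.019] [15 10  6]
side red_pot_mid [258. 166.] 0.63 [ 0.468 -0.467  0.019] [  0  81 181]
side red_pot_mid [236. 260.] 0.63 [0.409 0.186 0.019] [  0  70 166]
side red_pot_mid [287. 205.] 0.58 [ 0.327 -0.148  0.019] [100  38  89]
side dark_spool_mid [254. 180.] 0.49 [ 0.459 -0.336  0.014] [41 74 99]
side low_pot_mid [185. 284.] 0.5 [0.497 0.291 0.01 ] [26 28 33]
side pale_spool_mid [243. 201.] 0.43 [ 0.463 -0.158  0.014] [192 239 250]
side pale_spool_mid [251. 189.] 0.3 [ 0.455 -0.261  0.014] [119 145 155]
```

View pics/scene1.png

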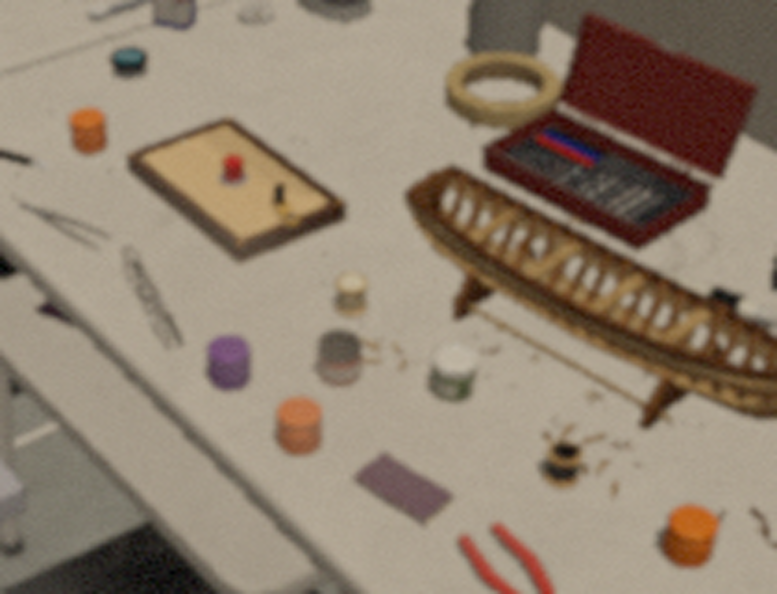

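View pics/side1.png

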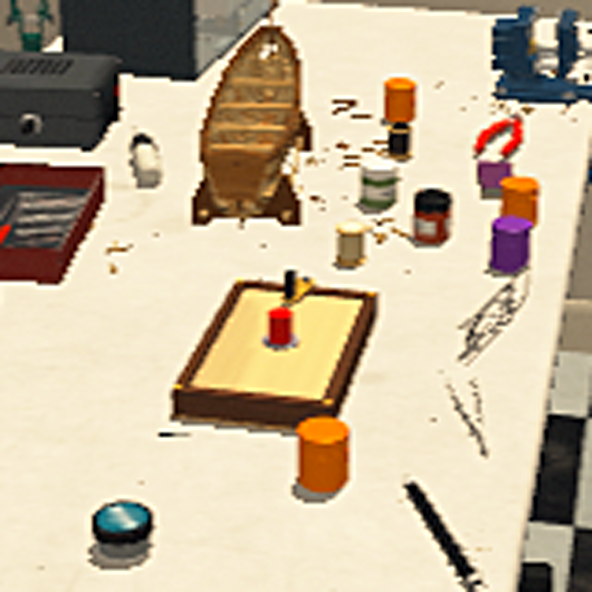

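```bash
python3 - <<'E'
from h import *
r.move_ptp([0.52,0.05,0.24],ori(np.pi/2))
print(r.get_t(),r.get_joints().round(2) if hasattr(r.get_joints(),'round') else r.get_joints())
s=r.snapshot("wrist"); np.save("w1.npy",s,allow_pickle=True)
cv2.imwrite("pics/w1.png",cv2.resize(s["pixels"],None,fx=1.5,fy=1.5))
for n in ["caddy","tab_peg","cover_knob"]:
    z={"cover_knob":.031,"tab_peg":.036,"caddy":0}[n]
    for d in r.spot_point(n,"wrist")[:3]: print(n,np.round(d["pixel"],1),round(d["confidence"],2),p2w(s,d["pixel"],z).round(4))
C=cloud(s); Z=C[...,2]; print(np.nanmax(Z[:230]), s["range_z"][100,256])
E
```

```text
4.2833 [-0.05  0.33  1.51  0.    1.31 -1.62]
tab_peg [208.4 124.4] 0.6 [ 0.4742 -0.0049  0.036 ]
cover_knob [261.1 112. ] 0.57 [0.4611 0.0534 0.031 ]
0.3990056671672076 0.36449337
```

View pics/w1.png

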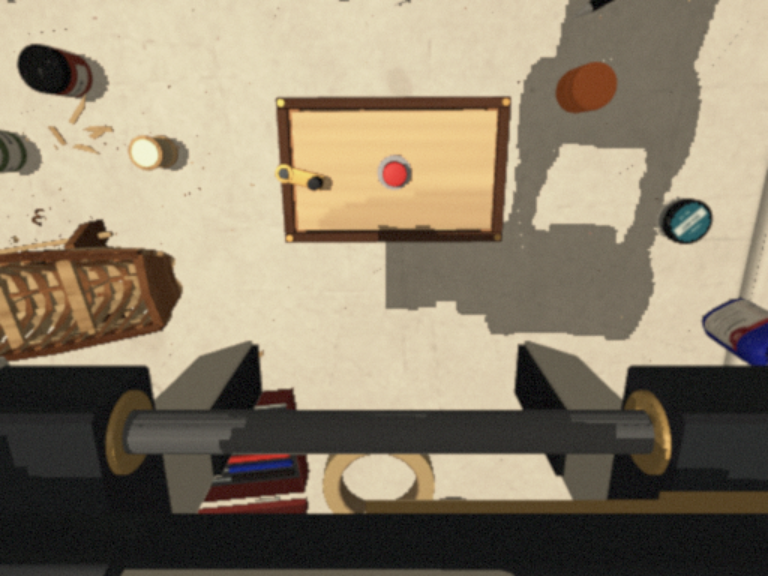

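```bash
python3 - <<'E'
from h import *
s=np.load("w1.npy",allow_pickle=True).item()
P=lambda x,y,z:p2w(s,(x/1.5,y/1.5),z)
cs=np.array([P(280,102,.022),P(507,101,.022),P(501,239,.022),P(289,239,.022)])
print(cs.round(4).tolist(),cs.mean(0))
print([round(np.linalg.norm(cs[i]-cs[(i+1)%4]),4) for i in range(4)])
dy=(cs[1]-cs[0]+cs[2]-cs[3]); print("yaw",np.arctan2(-dy[0],dy[1]))
dx=(cs[3]-cs[0]+cs[2]-cs[1]); print("yaw x",np.arctan2(dx[1],dx[0]))
print("pin",P(284,173,.024),"pegtop",P(316,183,.0445),"knobtop",P(395,174,.042))
print("ship tip",P(181,285,.03),"tape",P(325,480,.01),"box",P(290,390,.0))
C=cloud(s);Z=C[...,2]
# highest in region
m=(Z>.05)&(Z<.3); 
for v,u in [(120,208),(116,263),(190,120)]: print(C[v,u])
# height map behind caddy
reg=(C[...,0]>.5)&(C[...,0]<.65)&(C[...,1]>-.12)&(C[...,1]<.2)&(Z>.006)&(Z<.15)
vv,uu=np.where(reg); print(len(vv)); 
if len(vv): print(C[reg].min(0),C[reg].max(0))
# caddy top segmentation: height .015-.03
reg=(C[...,0]>.37)&(C[...,0]<.54)&(C[...,1]>-.06)&(C[...,1]<.16)&(Z>.012)&(Z<.03)
pts=C[reg][:,:2].astype(np.float32); print(cv2.minAreaRect(pts))
for u,n in ((0,'low'),): pass
print("low",P(688,221,.021),"pale",P(146,152,.029),"red",P(47,70,.038))
E
```

```text
[[0.4148, -0.0282, 0.022], [0.414, 0.1375, 0.022], [0.5162, 0.1401, 0.022], [0.5163, -0.0276, 0.022]] [0.46535104 0.05545553 0.022     ]
[np.float64(0.1656), np.float64(0.1022), np.float64(0.1677), np.float64(0.1016)]
yaw 0.0025027798113877436
yaw x 0.015807821227041226
pin [ 0.46523463 -0.02796321  0.024     ] pegtop [ 0.47086758 -0.0010774   0.0445    ] knobtop [0.46469214 0.05575011 0.042     ]
ship tip [ 0.55199878 -0.1142185   0.03      ] tape [ 0.75312663 -0.00944729  0.01      ] box [ 0.66227998 -0.03959515  0.        ]
[ 0.46863465 -0.00363261  0.0459725 ]
[0.4645642  0.05536559 0.04385484]
[ 0.54700802 -0.10762779  0.04644994]
3593
[ 0.5001494  -0.11988492  0.00876629] [0.57020948 0.14067584 0.09652276]
((0.4645830988883972, 0.053249992430210114), (0.10813666880130768, 0.1747848391532898), 0.04717010259628296)
low [0.50203218 0.28597181 0.021     ] pale [ 0.4498294  -0.12775364  0.029     ] red [ 0.39531591 -0.18354218  0.038     ]
```

```bash
python3 - <<'E'
from h import *
pin=np.array([.465,-.027]); o=ori(0.0)
print(r.solve_ik([.47,-.002,.1],o))
r.gripper_to(.04,8)
r.move_ptp([.470,-.002,.09],o)
print(r.move_straight([.470,-.002,.032],contact_N=8,v=.08), r.get_position())
r.gripper_to(.0,8); print(r.get_grip_width(),r.get_force())
for th in np.linspace(.3,1.57,8):
    r.move_straight([pin[0]+.025*np.sin(th),pin[1]+.025*np.cos(th),.032],v=.06)
    print(round(th,2),np.round(r.get_force(),1),round(r.get_grip_width(),4))
r.gripper_to(.04)
r.move_straight([r.get_position()[0],r.get_position()[1],.12],v=.2)
r.move_ptp([0.52,0.05,0.24],ori(np.pi/2))
s=r.snapshot("wrist"); np.save("w2.npy",s,allow_pickle=True)
cv2.imwrite("pics/w2.png",cv2.resize(s["pixels"],None,fx=1.5,fy=1.5)); print(r.get_t())
E
```

```text
[-0.16753151  0.39524781  1.84486978  0.          0.90147506 -0.16753151]
False [ 0.47034417 -0.00205445  0.03232682]
0.009359744924570413 [1.18111977 1.50414507 1.35384076]
0.3 [-0.4  4.2  2.7] 0.009
0.48 [-0.3  1.7  2. ] 0.0096
0.66 [-1.1  1.1  2. ] 0.0098
0.84 [-0.7  0.6  0.3] 0.0096
1.03 [-0.1  0.3 -1.2] 0.0092
1.21 [-0.6  1.  -0.3] 0.0095
1.39 [ 0.4  0.4 -1.5] 0.0096
1.57 [ 3.   1.8 -1.8] 0.0092
12.8417
```

View pics/w2.png

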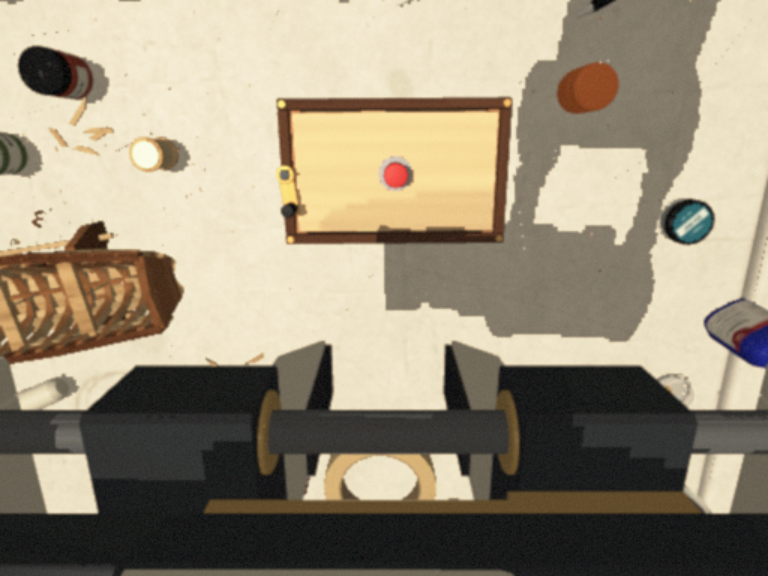

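```bash
python3 - <<'E'
from h import *
s=np.load("w2.npy",allow_pickle=True).item()
img=s["pixels"][100:170,175:240]; cv2.imwrite("pics/w2z.png",cv2.resize(img,None,fx=9,fy=8,interpolation=cv2.INTER_CUBIC))
P=lambda x,y,z:p2w(s,(x/1.5,y/1.5),z)
print("pin",P(285,173,.0265),"pegtop",P(289,210,.0445),"knob",P(396.5,175,.042))
d=P(289,210,.0445)-P(285,173,.0265); print(np.arctan2(d[0],d[1]))
E
```

```text
pin [ 0.46407121 -0.02727802  0.0265    ] pegtop [ 0.48922324 -0.02227937  0.0445    ] knob [0.46460789 0.05600544 0.042     ]
1.3746153712805216
```

View pics/w2z.png

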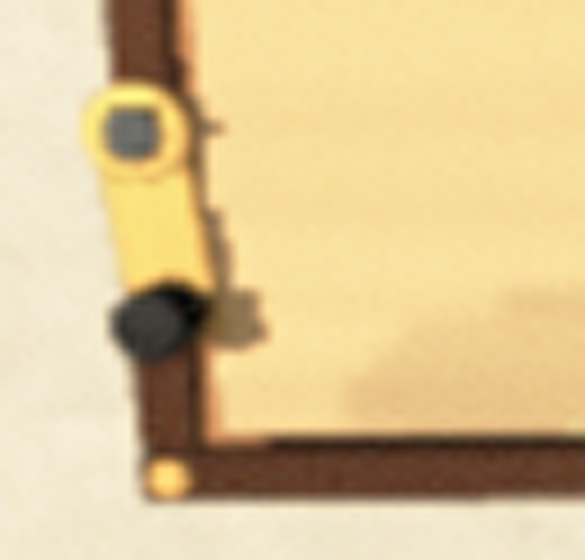

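```bash
python3 - <<'E'
from h import *
o=ori(np.pi/2)
r.gripper_to(.03,15)
r.move_ptp([.489,-.025,.09],o)
print(r.move_straight([.489,-.025,.033],contact_N=8,v=.08), r.get_position())
r.gripper_to(.0,15); print(r.get_grip_width(),r.get_force())
print(r.move_straight([.489,-.034,.033],v=.03,contact_N=6),r.get_position(),r.get_force())
r.gripper_to(.03)
p=r.get_position()
r.move_straight([p[0],p[1],.12],v=.2)
r.move_ptp([0.52,0.05,0.24],o)
s=r.snapshot("wrist"); np.save("w2.npy",s,allow_pickle=True)
img=s["pixels"][50:180,175:350]; cv2.imwrite("pics/w3z.png",cv2.resize(img,None,fx=4.5,fy=4.5,interpolation=cv2.INTER_CUBIC)); print(r.get_t())
E
```

```text
False [ 0.48943119 -0.02502304  0.03343059]
0.0091029420584549 [0.53312002 0.57478861 1.36511682]
True [ 0.48984889 -0.02808173  0.0332341 ] [2.05113123 4.74149919 3.3526063 ]
17.4333
```

View pics/w3z.png

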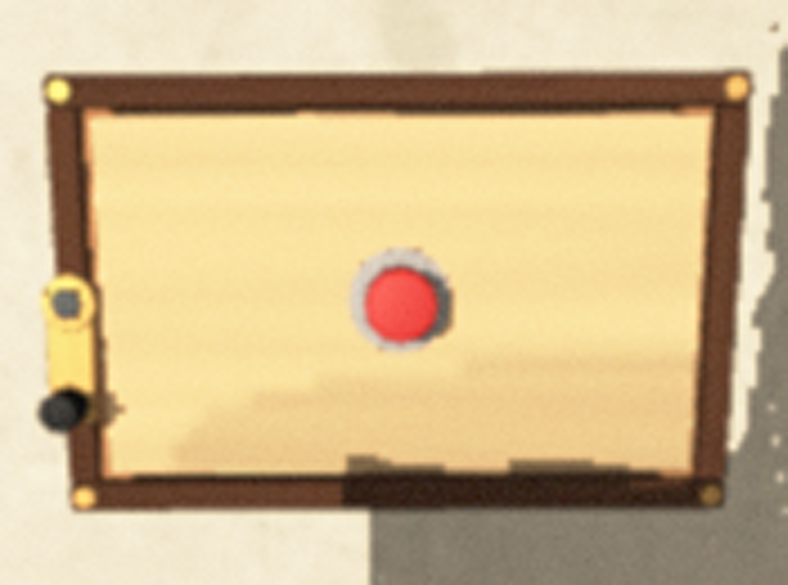

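```bash
python3 - <<'E'
from h import *
s=np.load("w2.npy",allow_pickle=True).item()
P=lambda x,y,z:p2w(s,(175+x/4.5-.4,50+y/4.5-.4),z)
A=np.array([P(*q,.023) for q in [(58,91),(736,87),(711,495),(84,497)]])
B=np.array([[-50,82],[-50,82],[50,82],[50,82]])/1000.; B[[0,3],1]*=-1
c=A[:,:2].mean(0); H=(B-B.mean(0)).T@(A[:,:2]-c); yaw=np.arctan2(H[0,1]-H[1,0],H[0,0]+H[1,1])
print(A.round(4),c,yaw,"knob",P(401,305,.042),"pin",P(67,303,.0265),"peg",P(63,410,.0445))
import json; json.dump([c[0],c[1],yaw],open("caddy.json","w"))
E
```

```text
[[ 0.4151 -0.0279  0.023 ]
 [ 0.4142  0.136   0.023 ]
 [ 0.5142  0.1366  0.023 ]
 [ 0.5148 -0.0274  0.023 ]] [0.4645612  0.05432877] 0.004842547049193436 knob [0.46434602 0.05504207 0.042     ] pin [ 0.46495126 -0.02803767  0.0265    ] peg [ 0.48906474 -0.02678222  0.0445    ]
```

```bash
python3 - <<'E'
from h import *
import json
cx,cy,yaw=json.load(open("caddy.json")); o=ori(np.pi/2+yaw)
r.gripper_to(.05,20)
r.move_ptp([.4645,.0545,.09],o)
print(r.move_straight([.4645,.0545,.0235],contact_N=8,v=.08), r.get_position())
r.gripper_to(0,20); print(r.get_grip_width(),r.get_force())
r.move_straight([.4645,.0545,.032],v=.03); print(r.get_force())
r.move_straight([.4645,.0545,.09],v=.1); print(r.get_force(),r.get_grip_width())
s=r.snapshot("wrist"); cv2.imwrite("pics/w4.png",s["pixels"])
t=np.array([cx+.118*np.cos(yaw),cy+.118*np.sin(yaw)])
r.move_straight([*t,.06],v=.15)
r.move_straight([*t,.02],v=.08)
print(r.move_straight([*t,.006],v=.02,contact_N=4),r.get_position(),r.get_force())
r.gripper_to(.05)
r.move_straight([*t,.1],v=.15)
r.move_ptp([0.52,0.05,0.26],ori(np.pi/2))
s=r.snapshot("wrist"); np.save("w5.npy",s,allow_pickle=True); cv2.imwrite("pics/w5.png",cv2.resize(s["pixels"],None,fx=1.5,fy=1.5))
s=r.snapshot("scene"); cv2.imwrite("pics/s5.png",cv2.resize(s["pixels"][120:300,190:400],None,fx=3.5,fy=3.3))
print(r.get_t())
E
```

```text
False [0.46490926 0.05447929 0.02389277]
0.017291436086851308 [-0.21706801  0.7016517   1.5927929 ]
[ 0.08056914  5.17584357 -1.6146519 ]
[-0.7168612   0.14301113 -2.04959613] 0.017154738098375987
True [0.58241786 0.05490962 0.00761787] [-0.11546276 -0.44796528  4.33008064]
26.0333
```

View pics/w5.png

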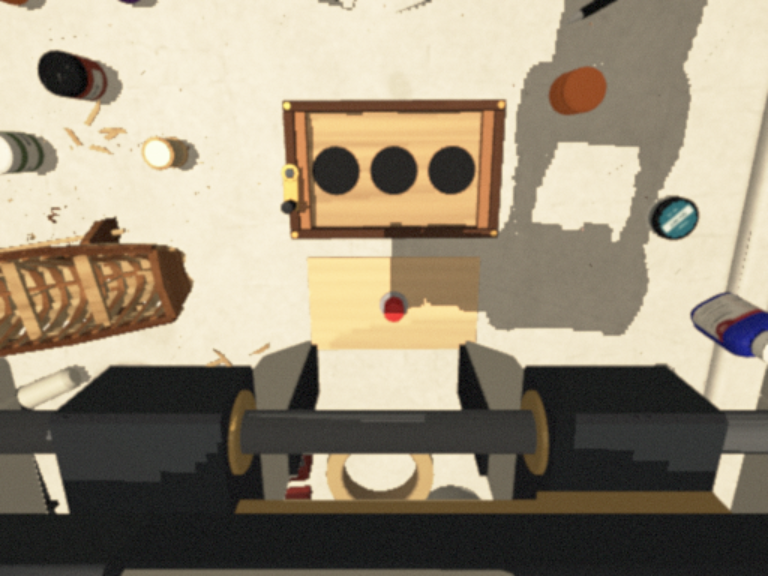

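View pics/s5.png

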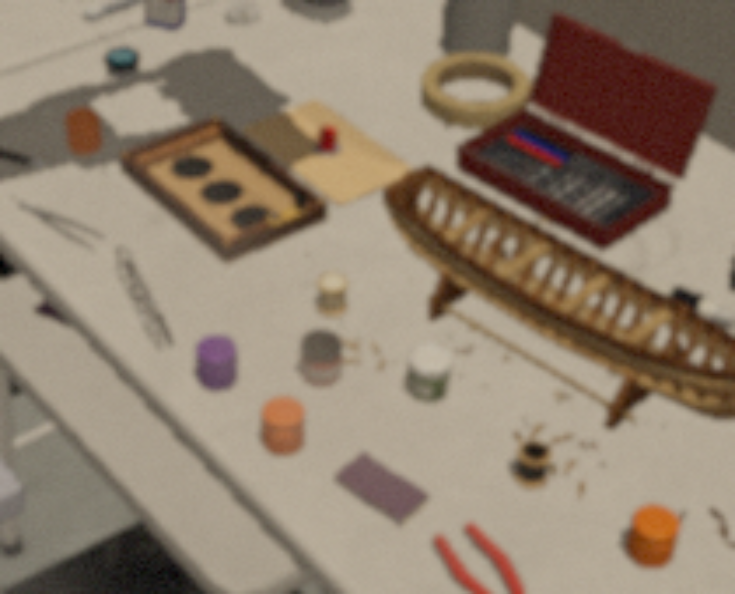

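```bash
python3 - <<'E'
from h import *
s=r.snapshot("scene"); C=cloud(s); Z=C[...,2]
for y in np.arange(-.45,-.05,.05):
    m=(abs(C[...,1]-y)<.025)&(C[...,0]>.42)&(C[...,0]<.7)&(Z>.05)&(Z<.3)
    if m.sum()>3: print(round(y,2),C[m].min(0).round(3),C[m].max(0).round(3))
r.move_ptp([0.50,-0.27,0.26],ori(np.pi/2))
s=r.snapshot("wrist"); np.save("w6.npy",s,allow_pickle=True); cv2.imwrite("pics/w6.png",cv2.resize(s["pixels"],None,fx=1.5,fy=1.5))
for n in ["green_pot_mid","red_pot_mid","dark_spool_mid","pale_spool_mid"]:
    z=.019 if 'pot' in n else .0145
    for d in r.spot_point(n,"wrist")[:4]: print(n,np.round(d["pixel"],1),round(d["confidence"],2),p2w(s,d["pixel"],z).round(4))
print(r.get_t())
E
```

```text
-0.45 [ 0.569 -0.474  0.05 ] [ 0.604 -0.425  0.108]
-0.4 [ 0.547 -0.425  0.05 ] [ 0.612 -0.375  0.095]
-0.35 [ 0.535 -0.375  0.05 ] [ 0.614 -0.325  0.083]
-0.3 [ 0.524 -0.325  0.05 ] [ 0.611 -0.275  0.08 ]
-0.25 [ 0.515 -0.275  0.05 ] [ 0.605 -0.225  0.081]
-0.2 [ 0.512 -0.225  0.05 ] [ 0.594 -0.175  0.084]
-0.15 [ 0.51  -0.175  0.05 ] [ 0.586 -0.125  0.09 ]
-0.1 [ 0.51  -0.125  0.05 ] [ 0.574 -0.105  0.095]
green_pot_mid [274.6 116.7] 0.59 [ 0.449  -0.2496  0.019 ]
red_pot_mid [100.6 129.9] 0.86 [ 0.4649 -0.4626  0.019 ]
red_pot_mid [328.   72.9] 0.69 [ 0.399  -0.1881  0.019 ]
red_pot_mid [367.7   3.5] 0.66 [ 0.3271 -0.1489  0.019 ]
red_pot_mid [178.9 117.3] 0.62 [ 0.4498 -0.3655  0.019 ]
dark_spool_mid [180.4 118.3] 0.68 [ 0.4513 -0.3649  0.0145]
pale_spool_mid [373.5 116.4] 0.82 [ 0.4489 -0.1283  0.0145]
27.55
```

View pics/w6.png

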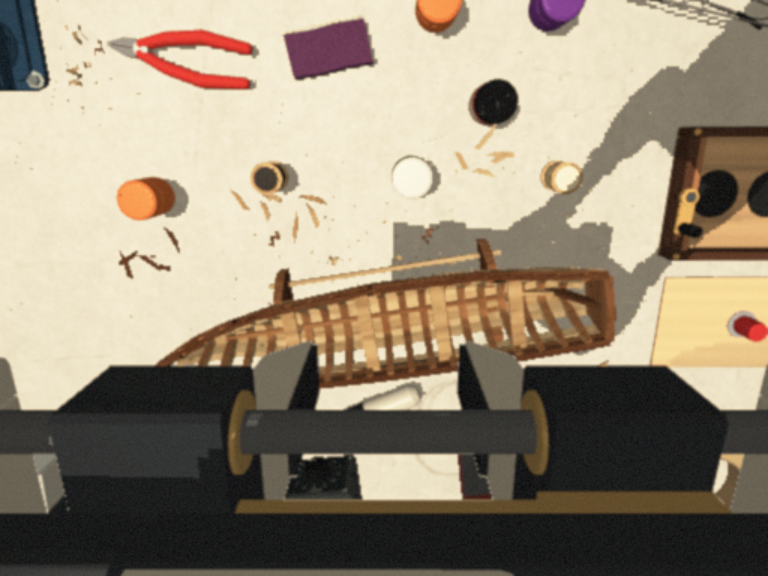

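```bash
python3 - <<'E'
from h import *
s=np.load("w6.npy",allow_pickle=True).item()
P=lambda x,y,z:p2w(s,(x/1.5-.2,y/1.5-.2),z).round(4)
print("red",P(496,101,.038),"green",P(413.5,176,.038),"spool",P(268,177.5,.029),"pale",P(566,177,.029))
C=cloud(s)
for x,y in [(496,101),(414,177),(268,177)]: print(C[int(y/1.5),int(x/1.5)])
s=np.load("w5.npy",allow_pickle=True).item()
print("low",P(675,216,.021),"pads",P(336,170,.0045),P(394,170,.0045),P(452,170,.0045))
E
cat >> h.py <<'E'
import json
cx,cy,yaw=json.load(open("caddy.json"))
def cad(x,y): return np.array([cx+x*np.cos(yaw)-y*np.sin(yaw), cy+x*np.sin(yaw)+y*np.cos(yaw)])
def pick(xy,z,op,force,zs=.10,a=np.pi/2):
    r.gripper_to(op,force)
    r.move_ptp([*xy,zs],ori(a))
    print("down hit",r.move_straight([*xy,z],contact_N=8,v=.12))
    r.gripper_to(0,force); print("width",r.get_grip_width())
    r.move_straight([*xy,.15],v=.25)
def place(xy,z,op,a=0.0):
    r.move_ptp([*xy,.15],ori(a+yaw)); print("w",r.get_grip_width())
    r.move_straight([*xy,z+.012],v=.15)
    print("touch",r.move_straight([*xy,z-.002],contact_N=4,v=.025),r.get_position())
    r.gripper_to(op); r.move_straight([*xy,.15],v=.2)
E
```

```text
red [ 0.3941 -0.1896  0.038 ] green [ 0.4481 -0.2495  0.038 ] spool [ 0.45   -0.3637  0.029 ] pale [ 0.4495 -0.1288  0.029 ]
[ 0.39386718 -0.18992154  0.03721475]
[ 0.44908653 -0.2488544   0.03809596]
[ 0.44975345 -0.36398233  0.03007501]
low [0.5001 0.2849 0.021 ] pads [0.4643 0.0065 0.0045] [0.4643 0.0547 0.0045] [0.4643 0.1029 0.0045]
```

```bash
python3 - <<'E'
from h import *
pick([.450,-.364],.010,.045,12)
place(cad(0,0),.014,.038)
pick([.4485,-.2495],.018,.05,15)
place(cad(0,.048),.022,.044)
r.move_ptp([0.50,0.0,0.26],ori(np.pi/2))
s=r.snapshot("wrist"); np.save("w7.npy",s,allow_pickle=True); cv2.imwrite("pics/w7.png",cv2.resize(s["pixels"],None,fx=1.5,fy=1.5))
print(r.get_t())
E
```

```text
down hit False
width 0.02420327190543788
w 0.02430001045262159
touch True [0.46466834 0.05431683 0.01392421]
down hit False
width 0.030625119465837968
w 0.030707066905926592
touch True [0.46437353 0.10239301 0.02200235]
46.125
```

View pics/w7.png

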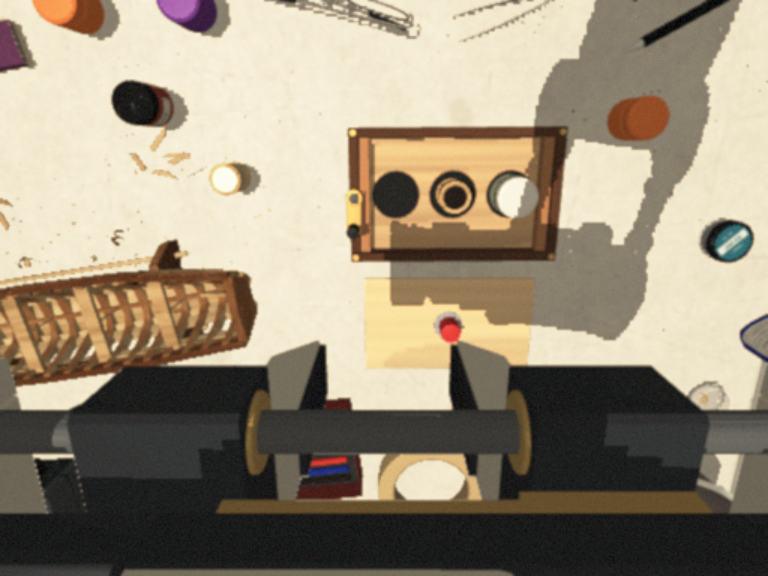

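```bash
python3 - <<'E'
from h import *
pick([.394,-.1896],.018,.05,15)
place(cad(0,-.048),.022,.044)
r.move_ptp([0.56,0.25,0.26],ori(np.pi/2))
s=r.snapshot("wrist"); np.save("w8.npy",s,allow_pickle=True); cv2.imwrite("pics/w8.png",cv2.resize(s["pixels"],None,fx=1.5,fy=1.5))
C=cloud(s);Z=C[...,2]; m=(C[...,0]>.52)&(C[...,0]<.62)&(C[...,1]>.2)&(C[...,1]<.42)&(Z>.012)&(Z<.15)
if m.any(): print(C[m].min(0),C[m].max(0))
for d in r.spot_point("low_pot_mid","wrist")[:2]: print(d["pixel"],p2w(s,d["pixel"],.0105))
print(r.get_t())
E
```

```text
down hit False
width 0.030616188484642218
w 0.031067096926225012
touch True [0.46492254 0.00631557 0.02202912]
[0.52576203 0.32405862 0.01202305] [0.60852841 0.40708678 0.08307718]
[293.8, 111.3] [0.50180622 0.29202351 0.0105    ]
55.1833
```

View pics/w8.png

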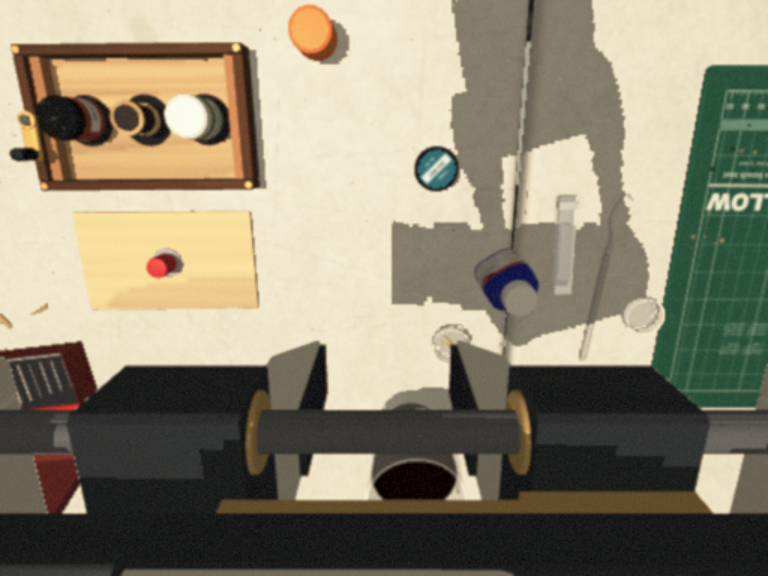

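```bash
python3 - <<'E'
from h import *
s=np.load("w8.npy",allow_pickle=True).item()
P=lambda x,y,z:p2w(s,(x/1.5-.2,y/1.5-.2),z).round(4)
lo=P(436.5,168,.021); print(lo,"bottle",P(480,265,.03),P(500,270,.05))
print("red",P(63,117,.042),"green",P(189,116,.042),"spool",P(134,117,.033), "caddy",cx,cy)
C=cloud(s);Z=C[...,2]; m=(C[...,0]>.52)&(C[...,0]<.62)&(C[...,1]>.2)&(C[...,1]<.42)&(Z>.03)&(Z<.15)
print(np.percentile(C[m],[1,50,99],axis=0))
print(r.solve_ik([*lo[:2],.004],ori(2.2)))
pick(lo[:2],.005,.055,12,a=2.2)
place(cad(0,-.048),.047,.05)
r.move_ptp([0.50,0.03,0.26],ori(np.pi/2))
s=r.snapshot("wrist"); np.save("w9.npy",s,allow_pickle=True); cv2.imwrite("pics/w9.png",cv2.resize(s["pixels"],None,fx=1.5,fy=1.5))
s=r.snapshot("side"); cv2.imwrite("pics/s9.png",cv2.resize(s["pixels"][140:300,150:310],None,fx=3.7,fy=3.7,interpolation=cv2.INTER_CUBIC))
print(r.get_t())
E
```

```text
[0.5018 0.2874 0.021 ] bottle [0.5793 0.3245 0.03  ] [0.5783 0.3365 0.05  ]
red [0.4636 0.0101 0.042 ] green [0.4631 0.1028 0.042 ] spool [0.4633 0.0578 0.033 ] caddy 0.46456120425290415 0.05432877484550752
[[0.57220842 0.32464197 0.03149231]
 [0.58644137 0.3420147  0.06292785]
 [0.60585892 0.36225026 0.08253153]]
[ 3.87628306e-01  6.94047716e-01  1.61521494e+00 -4.44089210e-16
  8.32329997e-01 -1.81237169e+00]
down hit False
width 0.03452195817485923
w 0.03399923224445578
touch True [0.46484033 0.00632765 0.04647355]
63.8833
```

View pics/w9.png

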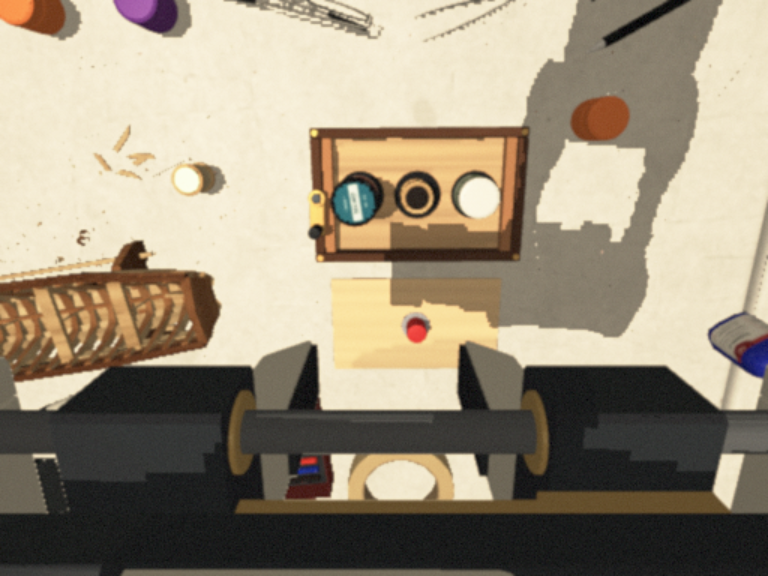

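View pics/s9.png

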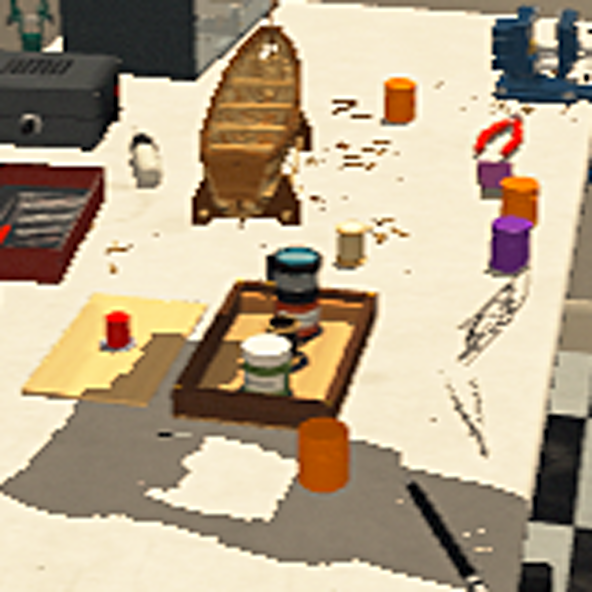

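```bash
python3 - <<'E'
from h import *
r.move_ptp([0.53,0.008,0.22],ori(np.pi/2)); r.sleep(.3)
s=r.snapshot("wrist"); C=cloud(s); Z=C[...,2]
cv2.imwrite("pics/w10.png",cv2.resize(s["pixels"][40:240,170:370],None,fx=3,fy=3,interpolation=cv2.INTER_CUBIC))
def circ(c,z0,z1,rad=.03):
    m=(np.hypot(C[...,0]-c[0],C[...,1]-c[1])<rad)&(Z>z0)&(Z<z1)
    p=C[m]; (x,y),rr=cv2.minEnclosingCircle(p[:,:2].astype(np.float32)); return round(x,4),round(y,4),round(rr,4),m.sum(),np.median(p[:,2]).round(4)
print("low",circ(cad(0,-.048),.0585,.07),cad(0,-.048)); print("green",circ(cad(0,.048),.038,.047),cad(0,.048)); print("spool",circ(cad(0,0),.029,.038,.02),cad(0,0))
print("red",circ(cad(0,-.048),.036,.045))
print(r.get_t())
E
```

```text
low (0.4639, 0.005, 0.0179, np.int64(1123), np.float64(0.0632)) [0.46479365 0.00632934]
green (0.4635, 0.1002, 0.016, np.int64(790), np.float64(0.042)) [0.46432876 0.10232821]
spool (0.4638, 0.0526, 0.0125, np.int64(466), np.float64(0.0343)) [0.4645612  0.05432877]
red (0.0, 0.0, 0.0, np.int64(0), np.float64(nan))
64.5667
  return _methods._mean(a, axis=axis, dtype=dtype,
  ret = ret.dtype.type(ret / rcount)
```

View pics/w10.png

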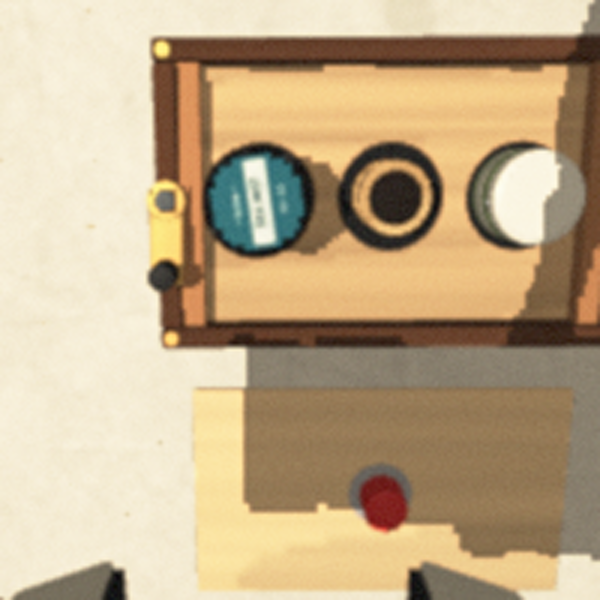

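```bash
python3 -c "
from h import *
r.job_done(); print(r.get_t())"
```

```text
the job is handed in; nothing more can be done
the job is handed in; nothing more can be done
```

I finished the job and handed it in at about 65 s of the 128 s allowed. I don't know the verdict, because the hand-in doesn't report one.

- **Tab:** The first swing stopped short, at roughly 1.4 rad, because the peg slipped in the grip. I pushed it again before touching the cover, and it now lies along the end wall.
- **Cover:** It lies flat behind the caddy, parallel and centred. Its middle is about 118 mm behind the caddy's, which leaves a gap of about 20 mm.
- **Pots and spool:** In the last pictures the green pot, the dark spool and the low pot (on the red one) are each within about 2 mm of their pad centres. They stand upright at the expected heights.
- **Red pot:** I could not measure it at the end because the low pot hides it from above. In the side view it stands upright under the low pot, and the gripper put both down at the same spot.
- **Pale spool:** I did not touch it, and the pictures show it where it started.
- **Look-alikes:** I left the orange and purple pots alone.

No check was left failing.

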